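# Refit the clean-out cover of the finishing machine

### The arm

A 6-joint arm with a two-finger parallel gripper is mounted at the origin on the work surface. World frame = base frame: x ahead of the robot, y to its left, z up, the work surface at z = 0. Lengths are in m, angles in degrees, forces in N, time in s.
With the tool pointing down it reaches from about 0.275 to 0.975 m from the base axis. Payload 8.4 kg.
Tool frame: the origin (TCP) lies at the very end of the fingers, on their centre line; the grasp point (between the pads) lies 19 mm behind it (env.grip_depth is the distance from the TCP to the grasp point, in m); z points along the fingers, y is the line along which they close (so a half turn about z gives the same grasp; the last joint's range is limited). The gripper opens to 92 mm and grips with 3 to 60 N. Pads are 20 mm wide; open, the fingers measure 128 mm over their backs; the gripper's body (75 mm by 189 mm) begins 69 mm behind the grasp point.
Start: joints at [70.336, 20.225, 93.587, -0, 66.188, -0.138], TCP at [0.209, 0.589, 0.215] pointing down, gripper open.
Joint ranges: [-150.9, 150.9], [-52.94, 120.26], [3.33, 152.33], [-74.26, 254.26], [0, 154.13], [-172.89, 172.89]. Speed limits (degrees/s): [127.2, 127.2, 159.86, 180, 180, 180].

### API

Orientations are given as a 3x3 rotation matrix whose columns are the frame's x, y, z axes.
In Python, from rig import sensors, eyes, env gives the robot as it stands.
- The arm moves only by the tool jog_arm, never from a script. Its argument "increments" is a list that holds one entry, the list of rows, each a list of 7 numbers: the turn, a rotation vector about the tool's x, y, z in degrees, then the shift along the tool's x, y, z in mm, then the closure, from 0 (fully open) to 1 (shut). A call has 1 to 20 rows; each row shifts and turns the commanded pose from where the row before left it, along the tool's axes as they then stand; what a row does not reach is not made up. A row lasts 1/10 s, in which the tool goes at most 50 mm and 8.59 degrees, less where a joint would pass 70% of its speed; a pose out of reach is approached as far as the arm can. A call with a gripper value outside its range is refused whole. The fingers move at their own pace and stop on an object; the grip force is fixed at half the most. Time passes only in rows, so rows that do not move let the fingers close. It gives the time, the measured TCP pose, the force, the opening and the grip force at its end, in the units of the state.
- sensors.get_state(): the state, without advancing time (a new reading comes with each control period).
- eyes.capture(name): name is "scene" or "side" or "wrist"; returns a dict with "img" (420x560x3 uint8, blue, green, red), "z_map" (420x560 float32, m along the optical axis (not along the pixel's ray), 0 where there is no reading), "vertical_fov" (degrees; the focal length in pixels is half the picture's height over the tangent of half this angle, whatever the lens; pixels are square), "cx", "cy" (the principal point, pixels), "world_from_camera" (4x4, takes a point from camera to world coordinates); the wrist camera has in their place "mount" (4x4, takes a point from camera to tool coordinates, whose origin is the TCP and whose axes are the flange's). Camera axes: x right, y down, z forward; pixel columns grow to the right and rows downward; lengths in m; the calibration is good to about 2 mm. A picture is of the moment at which its call begins: read the wrist's pose just before it.
- env.sign_off(): hands the job in; it is judged then, once.
The state is a dict: "time_s": time; "qpos": joint angles; "dq": joint speeds; "joint_efforts": joint torques, N m; "ee_pos": TCP position; "eef_rot": TCP orientation; "wrist_force": force on the tool from outside, world axes, zero at the start; "wrist_torque": the same for the moment, N m; "width": finger opening in m; "grip_force": force on a finger pad.
Only numpy, scipy, OpenCV 4.12 (cv2) and the standard library are available. Lean on these libraries where they do the work, as an engineer would, in place of code of your own. Each camera call takes 0.05 s, during which the arm holds its last target. There are 200 camera calls.

### The job

The dust hopper of the shoe finishing machine has been emptied; put its clean-out cover back on the sloping front. Lift the cover by its black handle, slip its two keyholes over the two headed studs, slide it down the slope until it is fully home and flat on the face behind the heads, then turn the red-knobbed latch down to point at the middle of the cover's top edge, so that the cover cannot ride up. Leave the shoe last and the blue tin where they are.

Things in the scene. Friction and masses are not known exactly. Their poses are not given: they have to be found in the camera images.
- machine: Green bench-top shoe finishing machine, fixed, 300 mm wide, on the left or right half of the bench, turned up to 11 deg. Origin on the bench, straight below hopper_face's; x into the machine, away from the robot. Front lip at x = -57, rear at 293 mm. Behind the slope a level top, 180 mm high; motor and wheels on it from x = 155 mm on, up to 320 mm high; yellow switch box at its right front, 30 mm high.
- hopper_face: Sloping front of the machine, 40 deg from level. Origin on its surface, 93 mm above the bench: where the centre of the cover's underside lies when the cover is home. x straight up the slope, y to the left seen from the robot, z square out of the face (up and towards the robot). Spans x -75 to 135, y +-150 mm. The black opening in it is flat, no recess.
- stud_left (a point): Axis of the left stud where it meets the sloping face (x = 36, y = 62 mm in hopper_face). Both studs stand square to the face: shank 9 mm in diameter, 6 mm from face to head; round head 18 mm in diameter, 4 mm thick, its top 10 mm off the face.
- stud_right (a point): Axis of the right stud where it meets the sloping face (x = 36, y = -62 mm in hopper_face); as the left one.
- cover: Loose aluminium cover, 120 (x) by 170 (y) by 4 mm, 0.3 to 0.6 kg, flat on its back on the mat, handle up, upper edge roughly away from the robot. Origin: centre of its underside; x to its upper edge, y to its left, z out of its front. Side flanges 12 mm high at y = +-85. Home when its frame coincides with hopper_face's: it then hangs on the studs, its back flat on the face.
- keyhole_left (a point): Centre of the left keyhole's wide part on the cover's underside (x = 10, y = 62 mm in cover), 26 mm across. From it a slot 12 mm wide runs towards the upper edge (+x), ending where a stud's axis stands 26 mm from this point. So the heads pass with the cover 26 mm up the slope from home; then it slides 26 mm down till the shanks meet the slots' ends.
- keyhole_right (a point): Centre of the right keyhole's wide part on the cover's underside (x = 10, y = -62 mm in cover); as the left one.
- handle (a point): Centre of the cover's black handle bar: straight along the cover's y, flat-sided, 12 mm wide (x), 14 mm high, 39 mm from the underside (z 32 to 46 mm), over the cover's origin. 88 mm long; 64 mm are free between its two posts, with 28 mm of space between bar and sheet.
- latch (a joint): Swing of the latch on the face, rad. 0 (a stop): pointing straight down the slope, its end 4 mm above the top edge of a cover that is home. 1.2 to 1.7 at the start: pointing left (+y), clear of the cover. Friction holds it where it is left (about 2 N at the knob). Steel bar 16 mm wide, its top 9.5 mm off the face, 41 mm from pivot to end; it strikes the edge of a cover that is not home.
- latch_pivot (a point): Axis of the latch where it meets the face (x = 105, y = 0 mm in hopper_face); the axis is square to the face.
- latch_knob (a point): On the axis of the latch's red knob, 34 mm off the face: a cylinder 18 mm in diameter, square to the face, from the bar (9 mm off the face) to 44 mm off the face. It circles the pivot at 30 mm as the latch turns.
- mat: Dark green bench mat under cover and last, 420 (x, from -170 to 250) by 320 (y) by 3 mm thick, fixed. Origin on the bench.
- last: Bystander: cream wooden shoe last with brown leather round the toe, 267 mm long (its x), 90 mm wide, 105 mm high, standing on its sole on the mat beyond the cover. Origin: under its middle.
- tin: Bystander: round blue tin with a steel lid, 87 mm in diameter, 58 mm high, on the bench in front of the machine. Origin: centre of its underside.

How it is judged (in metres and radians):
On the way:
1. the cover is home on both studs, flat on the face, with the latch still swung aside (x of cover in the frame of hopper_face between -0.006 and 0.006 m and y of cover in the frame of hopper_face between -0.005 and 0.005 m and z of cover in the frame of hopper_face below 0.004 m and angle between the z axis of cover and the z axis of hopper_face, either way round below 0.06 rad and value of joint latch above 0.5 rad), for 0.2 s.
At the end, for the whole second after the job is handed in: The cover rests on both studs, within 6 mm of home along the slope and 5 mm sideways, flat on the face (4 mm, 0.06 rad) and straight (0.08 rad); the latch points down the slope (within 0.3 rad); the last and tin have moved no more than 20 mm (x of cover in the frame of hopper_face between -0.006 and 0.006 m and y of cover in the frame of hopper_face between -0.005 and 0.005 m and z of cover in the frame of hopper_face between -0.004 and 0.004 m and angle between the z axis of cover and the z axis of hopper_face, either way round below 0.06 rad and angle between the x axis of cover and the x axis of hopper_face, either way round below 0.08 rad and value of joint latch below 0.3 rad and linear speed of cover below 0.02 m/s); the robot touches nothing.
It fails at once if the shoe last is moved by more than 20 mm (distance of last from where it was at the start of the episode above 0.02 m).
It fails at once if the tin is moved by more than 20 mm (distance of tin from where it was at the start of the episode above 0.02 m).
It also fails if it takes over 54 s, if anything falls off the work surface, if the arm or the gripper's body presses on something with over 40 N, if the wrist force passes 120 N, or if a joint passes its speed limit or range.

## Working session

There is one attempt and no reset: what is moved stays moved. The work goes in short steps, Python scripts to look and compute and a tool call to move; the robot and the scene stay as the last step left them, time stands still between calls to the robot, and variables do not carry over. Pictures are saved under pics/ and viewed, at most 13 in all, crops included, and the job is handed in when it is done.

Besides the shell and the picture viewer there is one more tool, called after ">>>" in YAML: its name, and indented under it one key for each argument. jog_arm: Moves the arm, as the interface text tells. Its arguments: {"type":"object","properties":{"increments":{"type":"array","items":{"type":"array","items":{"type":"array","items":{"type":"number"}}}}},"required":["increments"]}

```bash
ls; mkdir -p pics; cat > h.py <<'E'
import numpy as np, cv2
from rig import sensors, eyes, env
def cap(n):
    s=sensors.get_state(); c=eyes.capture(n)
    if n=='wrist':
        T=np.eye(4);T[:3,:3]=np.array(s['eef_rot']);T[:3,3]=s['ee_pos'];c['W']=T@np.array(c['mount'])
    else: c['W']=np.array(c['world_from_camera'])
    c['f']=210/np.tan(np.radians(c['vertical_fov'])/2); return c
def pts(c):
    v,u=np.mgrid[0:420,0:560]; z=c['z_map']
    P=np.stack([(u-c['cx'])/c['f']*z,(v-c['cy'])/c['f']*z,z],-1)
    return P@c['W'][:3,:3].T+c['W'][:3,3]
def ray(c,u,v):
    d=c['W'][:3,:3]@np.array([(u-c['cx'])/c['f'],(v-c['cy'])/c['f'],1]); return c['W'][:3,3],d
def onplane(c,u,v,p0,n):
    o,d=ray(c,u,v); return o+d*(np.dot(np.array(p0)-o,n)/np.dot(d,n))
E
python3 - <<'E'
from h import *
import pickle
for n in ('scene','side'):
    c=cap(n); pickle.dump(c,open(n+'.pkl','wb')); cv2.imwrite(f'pics/{n}.png',c['img']); print(n,c['f'],c['W'].round(3).tolist(),(c['z_map']>0).mean())
s=sensors.get_state();print(s['time_s'],s['width'],s['eef_rot'])
E
```

```text
pics
scene 521.1377236491378 [[0.365, 0.647, -0.67, 1.312], [0.931, -0.254, 0.262, -0.286], [-0.0, -0.719, -0.695, 0.931], [0.0, 0.0, 0.0, 1.0]] 0.9962287414965987
side 381.09733448089804 [[0.925, -0.213, 0.314, 0.279], [-0.379, -0.568, 0.731, -0.626], [0.022, -0.795, -0.606, 0.645], [0.0, 0.0, 0.0, 1.0]] 0.9960119047619047
0.1 0.09148214978308523 [[-9.42480656e-01  3.34260455e-01 -4.02645728e-04]
 [ 3.34260697e-01  9.42479905e-01 -1.19010358e-03]
 [-1.83190558e-05 -1.25623824e-03 -9.99999211e-01]]
```

View pics/scene.png

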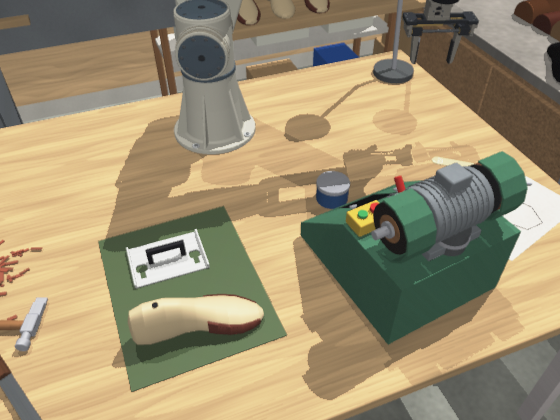

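View pics/side.png

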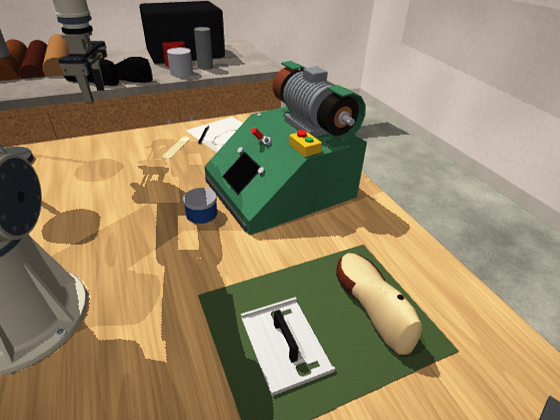

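The scene view shows the cover at (167,258), the last at (195,318), the tin at (333,188) and the machine at right. The side view shows the slope with its black opening (240,172), the studs near (240,150) and (262,170), the red knob (260,135), and the cover handle (285,335).

```bash
python3 - <<'E'
from h import *
import pickle
c=pickle.load(open('side.pkl','rb')); P=pts(c); hsv=cv2.cvtColor(c['img'],cv2.COLOR_BGR2HSV).astype(int)
# slope plane
green=(hsv[...,0]>60)&(hsv[...,0]<95)&(hsv[...,1]>80)
roi=np.zeros((420,560),bool); roi[110:225,205:300]=1
Q=P[roi&green]; Q=Q[(Q[:,2]>.05)&(Q[:,2]<.175)]
rng=np.random.default_rng(0);best=None
for _ in range(500):
    a=Q[rng.choice(len(Q),3,False)]; n=np.cross(a[1]-a[0],a[2]-a[0]); l=np.linalg.norm(n)
    if l<1e-9: continue
    n/=l; n*=np.sign(n[2])
    if abs(n[2]-np.cos(np.radians(40)))>.06: continue
    i=abs((Q-a[0])@n)<.003
    if best is None or i.sum()>best.sum(): best=i
q=Q[best]; m=q.mean(0); n=np.linalg.svd(q-m)[2][2]; n*=np.sign(n[2])
print('plane',len(Q),len(q),m,n,'tilt',np.degrees(np.arccos(n[2])),'yaw',np.degrees(np.arctan2(-n[1],-n[0])))
dist=(P-m)@n
# black opening contour
V=hsv[...,2]
blk=(roi&(V<50)&(abs(dist)<.006)).astype(np.uint8)
k,l,st,ce=cv2.connectedComponentsWithStats(blk)
for i in range(1,k):
    if st[i,4]>40: print('blk',st[i],ce[i],onplane(c,*ce[i],m,n))
stud=(roi&(V>110)&(hsv[...,1]<90)&(abs(dist)<.03)).astype(np.uint8)
k,l,st,ce=cv2.connectedComponentsWithStats(stud)
for i in range(1,k):
    if st[i,4]>5: print('stud',st[i],ce[i],onplane(c,*ce[i],m+.010*n,n),np.median(dist[l==i]))
red=(((hsv[...,0]<8)|(hsv[...,0]>172))&(hsv[...,1]>150)&(V>80)&roi).astype(np.uint8)
k,l,st,ce=cv2.connectedComponentsWithStats(red)
for i in range(1,k):
    if st[i,4]>5: print('red',st[i],ce[i],P[l==i].mean(0),dist[l==i].min(),dist[l==i].max())
for nm in ('side','scene'):
    c=pickle.load(open(nm+'.pkl','rb')); P=pts(c); hsv=cv2.cvtColor(c['img'],cv2.COLOR_BGR2HSV).astype(int);V=hsv[...,2]
    reg=(P[...,0]<.75)&(P[...,0]>.25)&(P[...,1]<0.1)&(P[...,1]>-.5)
    w=(reg&(V>130)&(hsv[...,1]<60)&(P[...,2]<.025)&(P[...,2]>0)).astype(np.uint8)
    k,l,st,ce=cv2.connectedComponentsWithStats(w); i=1+np.argmax(st[1:,4]); A=P[l==i]
    r=cv2.minAreaRect((A[:,:2]*1000).astype(np.float32)); print(nm,'cover',st[i],r,np.median(A[:,2]))
    x0,y0,ww,hh=st[i,:4]
    b=np.zeros_like(reg); b[y0:y0+hh,x0:x0+ww]=1
    A=P[b&(V<90)&(P[...,2]>.035)&(P[...,2]<.06)]
    r=cv2.minAreaRect((A[:,:2]*1000).astype(np.float32)); print('handle',len(A),r,np.percentile(A[:,2],[5,50,95]))
    last=P[(P[...,2]>.06)&reg]; print('last',len(last), last.min(0) if len(last) else '',last.max(0) if len(last) else '')
    bl=P[(hsv[...,0]>100)&(hsv[...,0]<125)&(hsv[...,1]>150)&(P[...,2]<.08)&(P[...,2]>.005)&(abs(P[...,0]-.5)<.35)]; print('tin',len(bl),bl.min(0),bl.max(0))
E
```

```text
plane 4886 4032 [0.57253755 0.20877914 0.11503838] [-0.63504575 -0.08742915  0.76751093] tilt 39.86910401163285 yaw 7.838848600762602
blk [223 152  37  43 799] [240.97747184 172.69586984] [0.537499   0.22676319 0.08809576]
stud [257 112   4   4  12] [258.75       113.91666667] [0.63412644 0.3473683  0.19481379] -0.008587080281252229
stud [285 114  13  10  21] [289.85714286 117.19047619] [0.68283105 0.23946374 0.22282075] -0.024425315828763935
stud [261 135  10   9  49] [265.48979592 139.12244898] [0.61548059 0.24420769 0.16763474] 0.009458500977618401
stud [237 147   6   6  27] [239.48148148 149.2962963 ] [0.55552059 0.29175835 0.1234399 ] 0.009004487979116096
stud [258 167   6   7  30] [260.46666667 169.56666667] [0.57295066 0.16901869 0.12388011] 0.0092485541509854
red [251 128  12  11  72] [256.63888889 133.125     ] [0.59560842 0.25905852 0.18174045] 0.012918056049934548 0.04527920471548892
red [297 130   3   7  17] [298.17647059 132.70588235] [0.6535152  0.12524755 0.23552377] -0.040279836771407854 0.6657368526438996
side cover [ 242  301   93   93 4142] ((468.2640380859375, -25
[... 179 characters left out ...]
581253051758), 89.2281723022461) [0.03871205 0.04756114 0.04942661]
last 4172 [ 0.51925116 -0.35943487  0.06000472] [0.73414426 0.09998566 0.20705236]
tin 376 [ 0.37130383 -0.28582045  0.00501802] [0.5294455  0.61066007 0.07972606]
scene cover [ 126  229   84   59 2457] ((464.53985595703125, -246.10049438476562), (174.69219970703125, 132.840087890625), 89.66797637939453) 0.007867910827965563
handle 233 ((472.41900634765625, -247.09423828125), (84.3653793334961, 13.564652442932129), 87.81021118164062) [0.03735681 0.04650373 0.05152218]
last 3632 [ 0.5238816  -0.35681997  0.06000285] [0.72102908 0.09998608 0.1842096 ]
tin 17 [0.43344622 0.16481688 0.00843394] [0.45565377 0.19570715 0.0420844 ]
```

```bash
cat >> h.py <<'E'
from scipy.spatial.transform import Rotation as Ro
from scipy.linalg import logm,expm
def pose(R,p):
    T=np.eye(4);T[:3,:3]=R;T[:3,3]=p;return T
def now():
    s=sensors.get_state(); return pose(np.array(s['eef_rot']),s['ee_pos'])
yaw=np.radians(8.0); ca,sa=np.cos(np.radians(40)),np.sin(np.radians(40))
L=np.array([-np.sin(yaw),np.cos(yaw),0]); U=np.array([ca*np.cos(yaw),ca*np.sin(yaw),sa]); Nn=np.cross(U,L)
RF=np.stack([U,L,Nn],1); OF=np.array([.5433,.2274,.0930])
def face(x,y,z): return OF+RF@np.array([x,y,z])/1000
RT=np.stack([L,U,-Nn],1)   # tool on face
def rot_down(y): # tool down, tool y along yaw y (deg)
    y=np.radians(y); X=np.array([-np.sin(y),np.cos(y),0]);Y=np.array([np.cos(y),np.sin(y),0]); return np.stack([X,Y,[0,0,-1]],1)
def plan(A,B,N):
    E=np.linalg.inv(A)@B; M=expm(np.real(logm(E))/N)
    r=np.r_[Ro.from_matrix(M[:3,:3]).as_rotvec(degrees=True).round(2),(M[:3,3]*1000).round(1)]
    S=A.copy()
    for _ in range(N): S=S@pose(Ro.from_rotvec(r[:3],degrees=True).as_matrix(),r[3:]/1000)
    D=np.linalg.inv(S)@B
    print(N,'x',r.tolist(),'left',(D[:3,3]*1000).round(1),Ro.from_matrix(D[:3,:3]).as_rotvec(degrees=True).round(2)); return S
E
python3 - <<'E'
from h import *
plan(now(),pose(rot_down(-.8),[.468,-.248,.22]),20)
print(np.array(cap('wrist')['mount']).round(3).tolist())
E
```

```text
20 x [-0.0, 0.0, 3.56, -44.1, -15.5, -0.3] left [-0.2 -1.1  0.8] [-0.02  0.07  0.07]
[[0.0, -0.971, -0.237, 0.066], [1.0, 0.001, -0.0, 0.0], [0.001, -0.237, 0.971, -0.17], [0.0, 0.0, 0.0, 1.0]]
```

>>> jog_arm:
  increments:
    - [[0, 0, 3.56, -44.1, -15.5, -0.3, 0.3], [0, 0, 3.56, -44.1, -15.5, -0.3, 0.3], [0, 0, 3.56, -44.1, -15.5, -0.3, 0.3], [0, 0, 3.56, -44.1, -15.5, -0.3, 0.3], [0, 0, 3.56, -44.1, -15.5, -0.3, 0.3], [0, 0, 3.56, -44.1, -15.5, -0.3, 0.3], [0, 0, 3.56, -44.1, -15.5, -0.3, 0.3], [0, 0, 3.56, -44.1, -15.5, -0.3, 0.3], [0, 0, 3.56, -44.1, -15.5, -0.3, 0.3], [0, 0, 3.56, -44.1, -15.5, -0.3, 0.3], [0, 0, 3.56, -44.1, -15.5, -0.3, 0.3], [0, 0, 3.56, -44.1, -15.5, -0.3, 0.3], [0, 0, 3.56, -44.1, -15.5, -0.3, 0.3], [0, 0, 3.56, -44.1, -15.5, -0.3, 0.3], [0, 0, 3.56, -44.1, -15.5, -0.3, 0.3], [0, 0, 3.56, -44.1, -15.5, -0.3, 0.3], [0, 0, 3.56, -44.1, -15.5, -0.3, 0.3], [0, 0, 3.56, -44.1, -15.5, -0.3, 0.3], [0, 0, 3.56, -44.1, -15.5, -0.3, 0.3], [0, 0, 3.56, -44.1, -15.5, -0.3, 0.3]]

```text
time_s: 2.15
ee_pos: [0.4687, -0.2493, 0.2205]
eef_rot: [[0.015, 1.0, 0.0], [1.0, -0.015, -0.0], [-0.0, 0.0, -1.0]]
wrist_force: [0.3, 0.1, -0.5]
width: 0.0648
grip_force: 0.0
```

```bash
python3 - <<'E'
from h import *
c=cap('wrist'); cv2.imwrite('pics/w1.png',c['img']); P=pts(c)
hsv=cv2.cvtColor(c['img'],cv2.COLOR_BGR2HSV).astype(int);V=hsv[...,2]
w=((V>120)&(hsv[...,1]<60)&(P[...,2]<.025)&(P[...,0]<.54)).astype(np.uint8)
k,l,st,ce=cv2.connectedComponentsWithStats(w); i=1+np.argmax(st[1:,4]); A=P[l==i]
print('cover',st[i],cv2.minAreaRect((A[:,:2]*1000).astype(np.float32)))
A=P[(V<90)&(P[...,2]>.035)&(P[...,2]<.056)&(P[...,0]<.54)&(hsv[...,1]<100)]
print('handle',len(A),cv2.minAreaRect((A[:,:2]*1000).astype(np.float32)),np.percentile(A[:,2],[5,50,95]))
g=((hsv[...,0]>40)&(hsv[...,0]<90)&(hsv[...,1]>60)&(P[...,2]<.02)&(P[...,0]<.54)).astype(np.uint8)
k,l,st,ce=cv2.connectedComponentsWithStats(g)
for i in range(1,k):
    if 60<st[i,4]<9000: print(st[i],ce[i],onplane(c,*ce[i],[0,0,.007],[0,0,1.]))
E
```

```text
cover [  223   119   106   141 12055] ((467.50506591796875, -250.60745239257812), (178.60281372070312, 125.58399963378906), 89.6408920288086)
handle 694 ((468.164794921875, -248.35580444335938), (87.32652282714844, 10.073016166687012), 89.27082824707031) [0.04789459 0.04920009 0.05042367]
[275 131  34  20 451] [288.23503326 140.12416851] [ 0.48299191 -0.18631407  0.007     ]
[276 231  32  16 319] [288.93103448 238.89028213] [ 0.48306491 -0.31055139  0.007     ]
```

View pics/w1.png

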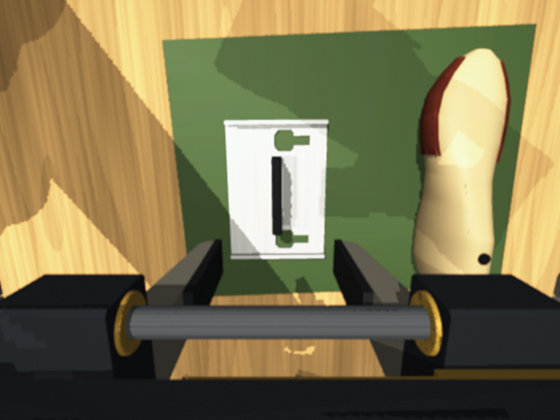

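The view shows the keyholes at (288,140) and (289,239), 124 mm apart, with the handle between them. The last's tall heel is at lower right, clear of the gripper.

>>> jog_arm:
  increments:
    - [[0, 0, -0.4, 0.9, -0.5, 10, 0.3], [0, 0, 0, 0, 0, 25, 0.3], [0, 0, 0, 0, 0, 35, 0.3], [0, 0, 0, 0, 0, 35, 0.3], [0, 0, 0, 0, 0, 35, 0.3], [0, 0, 0, 0, 0, 25, 0.3], [0, 0, 0, 0, 0, 15, 0.3], [0, 0, 0, 0, 0, 10, 0.3], [0, 0, 0, 0, 0, 5.5, 0.3], [0, 0, 0, 0, 0, 0, 0.5], [0, 0, 0, 0, 0, 0, 0.7], [0, 0, 0, 0, 0, 0, 0.8], [0, 0, 0, 0, 0, 0, 0.9], [0, 0, 0, 0, 0, 0, 1], [0, 0, 0, 0, 0, 0, 1], [0, 0, 0, 0, 0, 0, 1], [0, 0, 0, 0, 0, 0, 1]]

```text
time_s: 3.9
ee_pos: [0.4684, -0.2465, 0.0252]
eef_rot: [[0.006, 1.0, -0.001], [1.0, -0.006, 0.0], [0.0, -0.001, -1.0]]
wrist_force: [-2.9, -0.7, 4.8]
width: 0.0116
grip_force: 30.0
```

```bash
python3 - <<'E'
from h import *
A=now(); B=A.copy(); B[2,3]=.21
S=plan(A,B,6)
C=pose(RT,face(32,0,82)); print(C[:3,3], [face(x,0,z+60).round(3) for x,z in ((-28,0),(92,0))])
plan(B,C,17)
c=cap('side');P=pts(c);h=cv2.cvtColor(c['img'],cv2.COLOR_BGR2HSV)
for n in ('side',):
    m=(h[...,0]>100)&(h[...,0]<125)&(h[...,1]>120)&(P[...,1]>.05)&(P[...,2]<.08)&(P[...,2]>.005)&(P[...,0]<.52)
    k,l,st,ce=cv2.connectedComponentsWithStats(m.astype(np.uint8)); i=1+np.argmax(st[1:,4]);print('tin',P[l==i].min(0),P[l==i].max(0))
E
```

```text
6 x [-0.0, -0.0, 0.0, 0.0, -0.0, -30.8] left [ 0.  -0.1 -0. ] [-0. -0.  0.]
[0.51537923 0.22347599 0.17638485] [array([0.484, 0.219, 0.121]), array([0.575, 0.232, 0.198])]
17 x [-2.35, 0.17, -0.47, 27.4, 3.6, 3.6] left [0.1 0.1 0.3] [-0.01  0.    0.  ]
tin [0.37125194 0.1551544  0.00503128] [0.44978413 0.19492968 0.04638381]
```

>>> jog_arm:
  increments:
    - [[0, 0, 0, 0, 0, -10, 1], [0, 0, 0, 0, 0, -25, 1], [0, 0, 0, 0, 0, -40, 1], [0, 0, 0, 0, 0, -40, 1], [0, 0, 0, 0, 0, -35, 1], [0, 0, 0, 0, 0, -25, 1], [0, 0, 0, 0, 0, -10, 1]]

```text
time_s: 4.65
ee_pos: [0.4698, -0.2469, 0.213]
eef_rot: [[0.006, 1.0, 0.004], [1.0, -0.006, -0.002], [-0.002, 0.004, -1.0]]
wrist_force: [0.0, -0.5, -3.4]
width: 0.0121
grip_force: 30.0
```

>>> jog_arm:
  increments:
    - [[-2.35, 0.17, -0.47, 27.4, 3.6, 3.6, 1], [-2.35, 0.17, -0.47, 27.4, 3.6, 3.6, 1], [-2.35, 0.17, -0.47, 27.4, 3.6, 3.6, 1], [-2.35, 0.17, -0.47, 27.4, 3.6, 3.6, 1], [-2.35, 0.17, -0.47, 27.4, 3.6, 3.6, 1], [-2.35, 0.17, -0.47, 27.4, 3.6, 3.6, 1], [-2.35, 0.17, -0.47, 27.4, 3.6, 3.6, 1], [-2.35, 0.17, -0.47, 27.4, 3.6, 3.6, 1], [-2.35, 0.17, -0.47, 27.4, 3.6, 3.6, 1], [-2.35, 0.17, -0.47, 27.4, 3.6, 3.6, 1], [-2.35, 0.17, -0.47, 27.4, 3.6, 3.6, 1], [-2.35, 0.17, -0.47, 27.4, 3.6, 3.6, 1], [-2.35, 0.17, -0.47, 27.4, 3.6, 3.6, 1], [-2.35, 0.17, -0.47, 27.4, 3.6, 3.6, 1], [-2.35, 0.17, -0.47, 27.4, 3.6, 3.6, 1], [-2.35, 0.17, -0.47, 27.4, 3.6, 3.6, 1], [-2.35, 0.17, -0.47, 27.4, 3.6, 3.6, 1], [0, 0, 0, 0, 0, 0, 1], [0, 0, 0, 0, 0, 0, 1]]

```text
time_s: 6.55
ee_pos: [0.513, 0.1851, 0.1748]
eef_rot: [[-0.124, 0.795, 0.594], [0.992, 0.104, 0.069], [-0.007, 0.598, -0.802]]
wrist_force: [0.4, -0.7, -3.5]
width: 0.0115
grip_force: 30.0
```

```bash
python3 - <<'E'
from h import *
c=cap('wrist'); d=cap('side')
cv2.imwrite('pics/w2.png',c['img']); cv2.imwrite('pics/s2.png',cv2.resize(d['img'][90:240,180:340],None,fx=4,fy=4,interpolation=2)[:600,:])
import pickle; pickle.dump((c,d),open('a2.pkl','wb'))
plan(now(),pose(RT,face(32,0,82)),3)
E
```

```text
3 x [-1.07, 0.3, -0.18, 12.8, 2.0, 1.1] left [ 0.  -0.1 -0. ] [-0.01 -0.01  0.01]
```

View pics/w2.png

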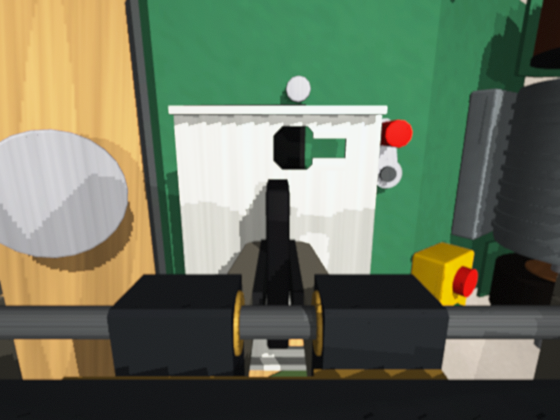

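View pics/s2.png

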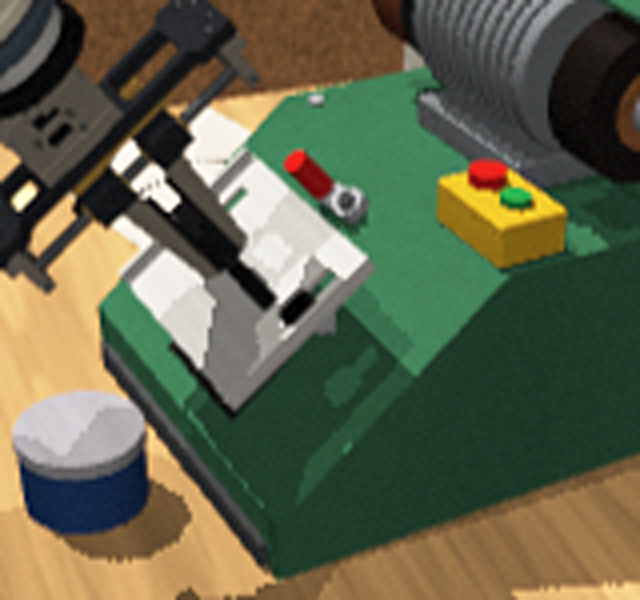

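In the wrist view the left stud's head is at (298,88), the keyhole's wide part at (295,147), the knob at (397,133) and the latch pivot at (388,174). The side view shows the cover held parallel over the slope, right of centre, with the latch pointing left and clear.

```bash
cat > rel.py <<'E'
from h import *
def meas(c):
    T=c['W']@np.linalg.inv(np.array(c['mount'])); Ti=np.linalg.inv(T)
    P=pts(c); Q=(P-T[:3,3])@T[:3,:3]  # tool coords
    hsv=cv2.cvtColor(c['img'],cv2.COLOR_BGR2HSV).astype(int);V=hsv[...,2]
    w=(V>120)&(hsv[...,1]<60)&(Q[...,2]>.012)&(Q[...,2]<.026)&(Q[...,0]>.02)&(Q[...,0]<.08)&(abs(Q[...,1])<.055)
    A=Q[w]; co=np.linalg.lstsq(np.c_[A[:,:2],np.ones(len(A))],A[:,2],rcond=None)[0]
    print('sheet tool z=',co.round(4),len(A))
    # keyhole on the sheet top plane, tool coords
    n=T[:3,:3]@np.array([-co[0],-co[1],1.]); n/=np.linalg.norm(n); p0=T[:3,:3]@np.array([0,0,co[2]])+T[:3,3]
    roi=np.zeros(w.shape,bool); roi[124:170,262:356]=1
    nb=(roi&((V<90)|(hsv[...,1]>90))).astype(np.uint8)
    k,l,st,ce=cv2.connectedComponentsWithStats(nb); i=1+np.argmax(st[1:,4])
    v,u=np.nonzero(l==i); K=np.array([Ti[:3,:3]@onplane(c,a,b,p0,n)+Ti[:3,3] for a,b in zip(u,v)])*1000
    lo,hi=np.percentile(K,[.5,99.5],0); print('keyhole x',lo[0].round(1),hi[0].round(1),'y',lo[1].round(1),hi[1].round(1),st[i])
    kx=(lo[0]+hi[0])/2; ky=lo[1]+13
    # stud on face plane +10mm: world nominal plane
    s=((V>120)&(hsv[...,1]<60)&(abs((P-OF)@Nn-.01)<.008)).astype(np.uint8); s[:60]=0; s[103:]=0; s[:,:240]=0
    k,l,st,ce=cv2.connectedComponentsWithStats(s); i=1+np.argmax(st[1:,4])
    hd=onplane(c,*ce[i],OF+.01*Nn,Nn); print('stud px',ce[i],st[i],'face xyz',((hd-OF)@RF*1000).round(1))
    Ut=T[:3,:3].T@RF
    stud=(Ti[:3,:3]@hd+Ti[:3,3])*1000
    g=(hsv[...,0]>60)&(hsv[...,0]<95)&(hsv[...,1]>80)&(abs((P-OF)@Nn)<.015)&(P[...,0]>.5); F=(P[g]-OF)@RF*1000
    co2=np.linalg.lstsq(np.c_[F[:,:2],np.ones(len(F))],F[:,2],rcond=None)[0]; print('face resid z',co2.round(4))
    keyw=T[:3,:3]@(np.array([kx,ky,1000*co[2]+co[0]*kx+co[1]*ky])/1000)+T[:3,3]
    print('keyhole tool',kx,ky,'keyhole face xyz',((keyw-OF)@RF*1000).round(1),'TCP face',((T[:3,3]-OF)@RF*1000).round(1))
    return
if __name__=='__main__':
    import pickle; meas(pickle.load(open('a2.pkl','rb'))[0])
E
python3 rel.py
```

```text
sheet tool z= [-0.0053  0.0029  0.0188] 15293
keyhole x 48.4 72.1 y -1.5 39.8 [ 274  126   71   43 2103]
stud px [297.86363636  88.59090909] [286  76  25  26 462] face xyz [36.9 62.  10. ]
face resid z [-0.0181 -0.0017  0.1352]
keyhole tool 60.290666705396006 11.51406765268504 keyhole face xyz [35.9 22.2 65.7] TCP face [ 25.1 -37.7  85.8]
```

```bash
python3 - <<'E'
from h import *
plan(now(),pose(RT,face(26.5,1.7,46)),8)
E
```

```text
8 x [-0.4, 0.11, -0.07, 5.1, 0.2, 4.9] left [-0.4 -0.   0.3] [-0.02  0.01  0.03]
```

>>> jog_arm:
  increments:
    - [[-0.4, 0.11, -0.07, 5.1, 0.2, 4.9, 1], [-0.4, 0.11, -0.07, 5.1, 0.2, 4.9, 1], [-0.4, 0.11, -0.07, 5.1, 0.2, 4.9, 1], [-0.4, 0.11, -0.07, 5.1, 0.2, 4.9, 1], [-0.4, 0.11, -0.07, 5.1, 0.2, 4.9, 1], [-0.4, 0.11, -0.07, 5.1, 0.2, 4.9, 1], [-0.4, 0.11, -0.07, 5.1, 0.2, 4.9, 1], [-0.4, 0.11, -0.07, 5.1, 0.2, 4.9, 1], [0, 0, 0, 0, 0, 0, 1], [0, 0, 0, 0, 0, 0, 1]]

```text
time_s: 7.65
ee_pos: [0.5354, 0.2307, 0.1598]
eef_rot: [[-0.139, 0.772, 0.62], [0.99, 0.109, 0.086], [-0.001, 0.626, -0.78]]
wrist_force: [0.3, 0.3, -4.9]
width: 0.0117
grip_force: 30.0
```

```bash
python3 - <<'E'
from h import *
import pickle
c=cap('wrist'); cv2.imwrite('pics/w3.png',c['img']); d=cap('side'); pickle.dump((c,d),open('a3.pkl','wb'))
T=now(); print(((T[:3,3]-OF)@RF*1000).round(1)); plan(T,pose(RT,face(26.5,1.7,46)),1)
E
```

```text
[37.3  4.2 56. ]
1 x [-1.27, 0.06, 0.03, -2.4, -10.6, 10.2] left [-0. -0.  0.] [ 0. -0. -0.]
```

View pics/w3.png

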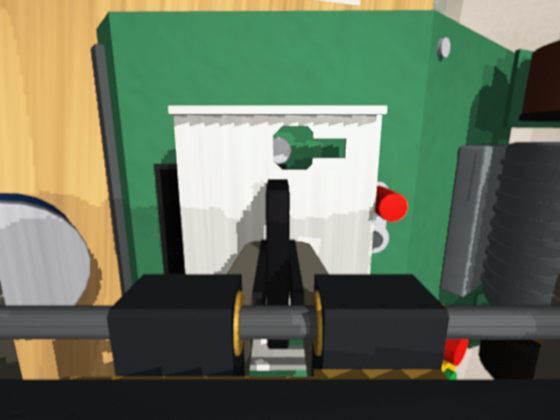

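The stud's head now shows inside the keyhole at (281,150), down-slope of the hole's centre. The cover is about 10 mm too high up the slope, as the pose reading says.

>>> jog_arm:
  increments:
    - [[-0.4, 0, 0, -0.8, -3.5, 0, 1], [-0.4, 0, 0, -0.8, -3.5, 0, 1], [-0.4, 0, 0, -0.8, -3.5, 0, 1], [0, 0, 0, 0, 0, 0, 1], [0, 0, 0, 0, 0, 0, 1], [0, 0, 0, 0, 0, 0, 1]]

```text
time_s: 8.35
ee_pos: [0.5285, 0.228, 0.1631]
eef_rot: [[-0.138, 0.77, 0.623], [0.99, 0.109, 0.085], [-0.002, 0.628, -0.778]]
wrist_force: [0.3, 0.5, -4.1]
width: 0.0117
grip_force: 30.0
```

```bash
python3 - <<'E'
from h import *
s=sensors.get_state(); print(np.round(s['dq'],2))
c=cap('wrist')
T=now(); print(((T[:3,3]-OF)@RF*1000).round(1)); plan(T,pose(RT,face(26.5,1.7,46)),1)
hsv=cv2.cvtColor(c['img'],cv2.COLOR_BGR2HSV)
cv2.imwrite('pics/w4.png',cv2.resize(c['img'][90:270,160:430],None,fx=2.5,fy=2.5))
E
```

```text
[-0.01  0.13  0.09  0.01  0.05  0.01]
[33.9  2.7 63. ]
1 x [-1.07, 0.16, 0.02, -0.9, -7.0, 17.2] left [-0. -0. -0.] [-0.  0. -0.]
```

View pics/w4.png

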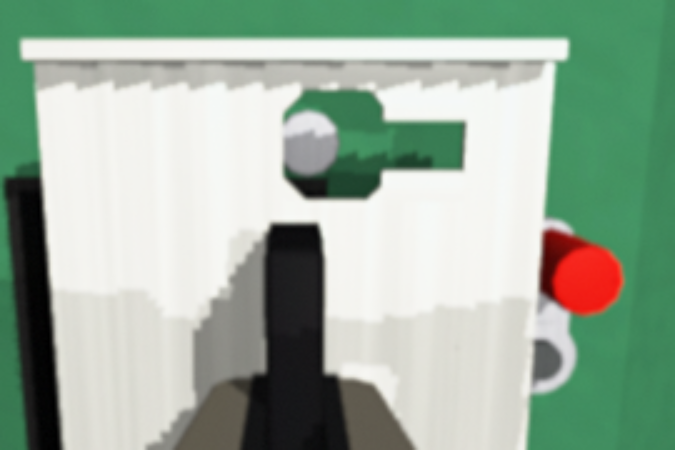

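>>> jog_arm:
  increments:
    - [[0, 0, 0, 0, 0, 0, 1], [0, 0, 0, 0, 0, 0, 1], [0, 0, 0, 0, 0, 0, 1]]

```text
time_s: 8.7
ee_pos: [0.5284, 0.2279, 0.1629]
eef_rot: [[-0.138, 0.77, 0.622], [0.99, 0.109, 0.085], [-0.002, 0.628, -0.778]]
wrist_force: [0.1, 0.4, -3.9]
width: 0.0118
grip_force: 30.0
```

```bash
python3 - <<'E'
from h import *
s=sensors.get_state(); print(np.round(s['dq'],2),np.round(s['qpos'],1),np.round(s['joint_efforts'],1))
T=now(); print(((T[:3,3]-OF)@RF*1000).round(1)); plan(T,pose(RT,face(26.5,1.7,46)),1)
E
```

```text
[ 0.09  0.    0.11 -0.07  0.04  0.02] [ 32.7   8.6 130.7 -74.2  16.   93.3] [  0.  -38.4 -26.8  -1.2   0.2   0. ]
[33.7  2.6 63. ]
1 x [-1.08, 0.16, 0.02, -0.9, -6.9, 17.1] left [ 0. -0.  0.] [-0.  0.  0.]
```

j4 has run into its limit (-74.2 of -74.26), so the arm can't hold the tool square to the face here. A grasp leaned along the handle bar would bend the wrist the other way. I'll model the arm and choose the lean.

```bash
cat > arm.py <<'E'
from h import *
from scipy.optimize import least_squares
def fk(q,p):
    h,a1,l2,l3,d6=p; q=np.radians(q)
    Rz=lambda a:Ro.from_euler('z',a).as_matrix(); Ry=lambda a:Ro.from_euler('y',a).as_matrix()
    R1=Rz(q[0]); pos=np.array([0,0,h])+R1@[a1,0,0]
    R2=R1@Ry(q[1]); pos=pos+R2@[0,0,l2]; R3=R2@Ry(q[2]); pos=pos+R3@[0,0,l3]
    R5=R3@Rz(q[3])@Ry(q[4]); pos=pos+R5@[0,0,d6]; R=R5@Rz(q[5])@Rz(np.pi/2)
    return pos,R
E
python3 - <<'E'
from arm import *
D=[([70.336,20.225,93.587,0,66.188,-.138],[.209,.589,.215])]
s=sensors.get_state(); D.append((s['qpos'],s['ee_pos']))
r=least_squares(lambda p:np.concatenate([fk(q,p)[0]-x for q,x in D]),[.3,0,.4,.4,.25])
print(r.x.round(4),np.abs(r.fun).max()); print(fk(s['qpos'],r.x)[1].round(3),np.round(s['eef_rot'],3))
E
```

```text
[ 0.1048 -0.0422  0.6952  0.4665  0.3537] 0.001308069157241909
[[-0.138  0.77   0.622]
 [ 0.99   0.109  0.085]
 [-0.002  0.628 -0.778]] [[-0.138  0.77   0.622]
 [ 0.99   0.109  0.085]
 [-0.002  0.628 -0.778]]
```

```bash
python3 - <<'E'
from h import *
S=plan(now(),pose(rot_down(-.3),[.468,-.247,.20]),19)
print(S[:3,3])
E
```

```text
19 x [2.05, -0.14, 0.42, -24.7, -4.0, -3.8] left [0. 1. 0.] [-0.09 -0.   -0.04]
[ 0.46700917 -0.24703159  0.20001201]
```

>>> jog_arm:
  increments:
    - [[2.05, -0.14, 0.42, -24.7, -4.0, -3.8, 1], [2.05, -0.14, 0.42, -24.7, -4.0, -3.8, 1], [2.05, -0.14, 0.42, -24.7, -4.0, -3.8, 1], [2.05, -0.14, 0.42, -24.7, -4.0, -3.8, 1], [2.05, -0.14, 0.42, -24.7, -4.0, -3.8, 1], [2.05, -0.14, 0.42, -24.7, -4.0, -3.8, 1], [2.05, -0.14, 0.42, -24.7, -4.0, -3.8, 1], [2.05, -0.14, 0.42, -24.7, -4.0, -3.8, 1], [2.05, -0.14, 0.42, -24.7, -4.0, -3.8, 1], [2.05, -0.14, 0.42, -24.7, -4.0, -3.8, 1], [2.05, -0.14, 0.42, -24.7, -4.0, -3.8, 1], [2.05, -0.14, 0.42, -24.7, -4.0, -3.8, 1], [2.05, -0.14, 0.42, -24.7, -4.0, -3.8, 1], [2.05, -0.14, 0.42, -24.7, -4.0, -3.8, 1], [2.05, -0.14, 0.42, -24.7, -4.0, -3.8, 1], [2.05, -0.14, 0.42, -24.7, -4.0, -3.8, 1], [2.05, -0.14, 0.42, -24.7, -4.0, -3.8, 1], [2.05, -0.14, 0.42, -24.7, -4.0, -3.8, 1], [2.05, -0.14, 0.42, -24.7, -4.0, -3.8, 1], [0, 0, 0, 0, 0, 0, 1]]

```text
time_s: 10.7
ee_pos: [0.4706, -0.2244, 0.1985]
eef_rot: [[0.004, 0.999, 0.035], [1.0, -0.003, -0.006], [-0.006, 0.035, -0.999]]
wrist_force: [0.6, 1.3, -3.6]
width: 0.0116
grip_force: 30.0
```

```bash
python3 - <<'E'
from arm import *
s0=([32.7,8.6,130.7,-74.2,16.0,93.3],[.5284,.2279,.1629])
D=[([70.336,20.225,93.587,0,66.188,-.138],[.209,.589,.215]),s0]
s=sensors.get_state(); D.append((s['qpos'],s['ee_pos'])); print(np.round(s['qpos'],2),s['ee_pos'])
r=least_squares(lambda p:np.concatenate([fk(q,p)[0]-x for q,x in D]),[.3,0,.4,.4,.25])
print(r.x.round(4),np.abs(r.fun).max())
T=now();plan(T,pose(rot_down(-.3),[.468,-.247,.20]),2)
P=pts(cap('side')); m=(P[...,0]<.8)&(P[...,0]>.5)&(P[...,1]<-.1)&(P[...,1]>-.36)&(P[...,2]>.06)&(P[...,2]<.13)
print('last',P[m].min(0),P[m].max(0))
E
```

```text
[-26.04  10.9  108.58   0.65  58.55 -26.16] [ 0.47064535 -0.22438253  0.19852971]
[ 0.1317 -0.0128  0.6416  0.4556  0.3355] 0.0059563471679366375
2 x [1.01, 0.18, 0.05, -11.3, -1.3, -0.7] left [-0.   0.1 -0. ] [ 0.  0. -0.]
last [ 0.63251612 -0.35912251  0.06000287] [ 0.69163537 -0.18924332  0.10926232]
```

```bash
cat >> arm.py <<'E'
p6=[.1317,-.0128,.6416,.4556,.3355]
lo=np.array([-150.9,-52.94,3.33,-74.26,0,-172.89]);hi=np.array([150.9,120.26,152.33,254.26,154.13,172.89])
def ik(R,pos,q0):
    def f(q):
        x,Rq=fk(q,p6); return np.r_[(x-pos)*10,Ro.from_matrix(Rq.T@R).as_rotvec()*3]
    best=None
    for g in (q0,[0,10,110,60,40,0],[10,10,110,120,40,-60]):
        r=least_squares(f,np.clip(g,lo+.1,hi-.1),bounds=(lo,hi))
        if best is None or r.cost<best.cost-1e-5: best=r
    return best.x.round(1),round(best.cost,5)
def leanR(R,th): return R@Ro.from_rotvec([0,th,0],degrees=True).as_matrix()
E
python3 - <<'E'
from arm import *
for th in (15,22,30,-25):
    q=[-26,11,108,20,60,-26]
    for nm,R,g in (('pick',rot_down(-.3),np.array([.468,-.248,.046])),('lift',rot_down(-.3),np.array([.468,-.248,.24])),('pre',RT,face(30,0,90)),('ins',RT,face(26,0,40)),('home',RT,face(0,0,39))):
        Rl=leanR(R,th); q,c=ik(Rl,g+.019*Rl[:,2],q); print(th,nm,q,c)
E
```

```text
15 pick [-35.2  27.3 113.   16.2  49.6 -46.5] 0.0
15 lift [-35.2  16.  100.4  12.8  72.7 -39.7] 0.0
15 pre [  19.3    6.3  134.6  109.4    8.  -100.9] 0.0
15 ins [  18.4   12.6  134.7  137.1   12.1 -129.7] 0.0
15 home [  19.    13.3  137.9  148.4   15.  -140.7] 0.0
22 pick [-38.1  29.5 110.8  21.1  55.5 -52.2] 0.0
22 lift [-38.1  18.3  98.8  17.7  77.4 -43.9] 0.0
22 pre [ 13.1   7.5 135.1 101.7  19.1 -98.2] 0.0
22 ins [  12.7   13.8  135.   117.1   21.4 -115. ] 0.0
22 home [  13.    14.6  138.2  125.7   23.3 -124.1] 0.0
30 pick [-41.   32.4 108.4  25.4  62.3 -57.2] 0.0
30 lift [-41.   21.1  97.2  22.5  82.9 -47.7] 0.0
30 pre [  6.6   9.8 135.1  97.1  31.1 -99.5] 0.0
30 ins [   6.7   16.1  134.7  106.6   32.3 -110.5] 0.0
30 home [   6.7   17.   137.8  112.4   33.7 -117.5] 0.0
-25 pick [-13.7  23.5 124.8 -46.2  34.7  25.9] 0.0
-25 lift [-13.7   9.6 111.9 -29.6  56.2   2.8] 0.0
-25 pre [ 47.   15.4 124.6 -66.5  49.3  98.3] 0.0
-25 ins [ 44.7  20.5 124.4 -71.9  46.3 103.8] 0.0
-25 home [ 46.2  21.1 127.1 -74.   46.1 108.6] 0.0
```

>>> jog_arm:
  increments:
    - [[0.5, 0.09, 0.02, -5.6, -0.6, 0, 1], [0.5, 0.09, 0.02, -5.6, -0.6, 10, 1], [0.5, 0.09, 0.02, -5.6, -0.6, 20, 1], [0.5, 0.09, 0.02, -5.6, -0.6, 30, 1], [0, 0, 0, 0, 0, 30, 1], [0, 0, 0, 0, 0, 30, 1], [0, 0, 0, 0, 0, 20, 1], [0, 0, 0, 0, 0, 10, 1], [0, 0, 0, 0, 0, 0, 1], [0, 0, 0, 0, 0, 0, 1], [0, 0, 0, 0, 0, 0, 1]]

```text
time_s: 11.85
ee_pos: [0.4692, -0.2443, 0.0491]
eef_rot: [[0.003, 1.0, 0.002], [1.0, -0.003, 0.001], [0.001, 0.002, -1.0]]
wrist_force: [-0.3, 0.2, -4.1]
width: 0.0117
grip_force: 30.0
```

```bash
python3 - <<'E'
from h import *
T=now();plan(T,pose(rot_down(-.3),[.468,-.247,.0265]),1)
E
```

```text
1 x [0.11, -0.05, 0.12, -2.7, -1.2, 22.6] left [-0. -0. -0.] [ 0. -0.  0.]
```

>>> jog_arm:
  increments:
    - [[0.1, 0, 0.1, -1, -1, 6, 1], [0, 0, 0, 0, 0, 7, 1], [0, 0, 0, 0, 0, 6, 1], [0, 0, 0, 0, 0, 3.5, 1], [0, 0, 0, 0, 0, 0, 0.85], [0, 0, 0, 0, 0, 0, 0.7], [0, 0, 0, 0, 0, 0, 0.6], [0, 0, 0, -0.8, 0, 2, 0.6], [0, 5, 0, 1.7, 0, 0, 0.6], [0, 5, 0, 1.7, 0, 0, 0.6], [0, 5, 0, 1.7, 0, 0, 0.6], [0, 5, 0, 1.7, 0, 0, 0.6], [0, 5, 0, 1.7, 0, 0, 0.6], [0, 0, 0, 0, 0, 0, 0.6], [0, 0, 0, 0, 0, 0, 0.6]]

```text
time_s: 13.35
ee_pos: [0.467, -0.2378, 0.0244]
eef_rot: [[0.007, 1.0, 0.0], [0.906, -0.006, 0.423], [0.423, -0.002, -0.906]]
wrist_force: [0.0, 0.4, 0.9]
width: 0.0368
grip_force: 0.0
```

```bash
python3 - <<'E'
from arm import *
import pickle
T=now(); print(np.round(T,4).tolist(), 'grasp',(T[:3,3]-.019*T[:3,2]).round(4))
c=cap('wrist'); pickle.dump(c,open('a5.pkl','wb')); cv2.imwrite('pics/w5.png',c['img'])
E
```

```text
[[0.0066, 1.0, 0.0004, 0.467], [0.9063, -0.0062, 0.4227, -0.2378], [0.4227, -0.0024, -0.9063, 0.0244], [0.0, 0.0, 0.0, 1.0]] grasp [ 0.467  -0.2458  0.0416]
```

View pics/w5.png

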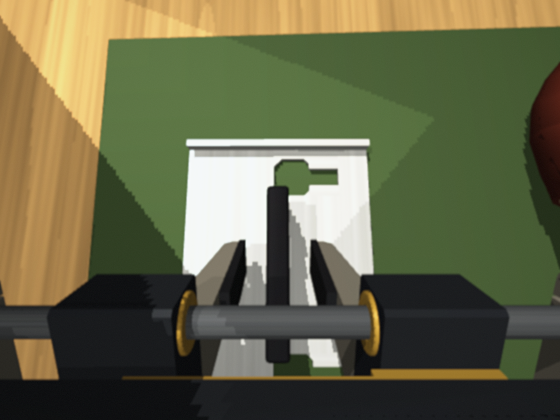

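The handle lies between the open, leaned fingers at (278,270), with the left keyhole at (292,177).

>>> jog_arm:
  increments:
    - [[0, 0, 0, 0, 0, 0, 0.8], [0, 0, 0, 0, 0, 0, 0.9], [0, 0, 0, 0, 0, 0, 1], [0, 0, 0, 0, 0, 0, 1], [0, 0, 0, 0, 0, 0, 1], [0, 0, 0, 0, 0, 0, 1]]

```text
time_s: 14.0
ee_pos: [0.4674, -0.237, 0.0252]
eef_rot: [[0.005, 1.0, 0.001], [0.905, -0.005, 0.425], [0.425, -0.002, -0.905]]
wrist_force: [0.7, 2.2, 4.7]
width: 0.0117
grip_force: 30.0
```

```bash
cat > key.py <<'E'
from arm import *
def keyhole(c,p0,n,T,off=0):
    """keyhole blob on sheet-top plane, coordinates relative to T (mm)"""
    hsv=cv2.cvtColor(c['img'],cv2.COLOR_BGR2HSV).astype(int);V=hsv[...,2]
    w=((V>115)&(hsv[...,1]<60)).astype(np.uint8); w[:135]=0; w[205:]=0; w[:,:180]=0; w[:,375:]=0
    nb=np.zeros_like(w); nb[152:200,262:350]=1-w[152:200,262:350]
    k,l,st,ce=cv2.connectedComponentsWithStats(nb); i=1+np.argmax(st[1:,4])
    v,u=np.nonzero(l==i); Ti=np.linalg.inv(T)
    K=np.array([Ti[:3,:3]@onplane(c,a,b,p0,n)+Ti[:3,3] for a,b in zip(u,v)])*1000
    return st[i],K
E
python3 - <<'E'
from key import *
T=now(); c=cap('wrist'); print(np.round(T,4).tolist(),sensors.get_state()['width'])
y=T[:3,1]; yw=np.degrees(np.arctan2(y[1],y[0])); print('yaw',yw)
C=pose(np.stack([[np.cos(np.radians(yw)),np.sin(np.radians(yw)),0],[-np.sin(np.radians(yw)),np.cos(np.radians(yw)),0],[0,0,1]],1),[.467,-.246,.003])
st,K=keyhole(c,[0,0,.007],np.array([0,0,1.]),C); print(st,K.min(0).round(1),K.max(0).round(1),np.median(K,0).round(1))
wide=K[K[:,0]<K[:,0].min()+24]; print('y range wide',wide[:,1].min(),wide[:,1].max()); sl=K[K[:,0]>K[:,0].min()+30];print('slot y',sl[:,1].min(),sl[:,1].max())
A=now(); B=A.copy();B[2,3]+=.2; 
G=face(30,0,97); Rl=leanR(RT,25); Tg=pose(Rl,G+.019*Rl[:,2]); S=plan(B,Tg,20)
q=[-26,11,108,20,60,-26]
for t in np.linspace(0,1,6):
    M=B@expm(np.real(logm(np.linalg.inv(B)@Tg))*t); q,e=ik(M[:3,:3],M[:3,3],q); print(q,e,M[:3,3].round(3))
E
```

```text
[[0.0052, 1.0, 0.0007, 0.4674], [0.9052, -0.0051, 0.4249, -0.237], [0.4249, -0.0016, -0.9052, 0.0252], [0.0, 0.0, 0.0, 1.0]] 0.011962852421638262
yaw -0.2901551864218067
[ 267  161   70   39 1696] [-6.  47.2  4. ] [40.5 73.7  4. ] [12.8 61.   4. ]
y range wide 47.157459546588896 73.74960520924547
slot y 56.78918648153758 66.61326039016122
20 x [-1.64, 0.14, -1.21, 19.3, 2.8, 13.4] left [ 0.6 -0.5  0.4] [-0.06 -0.08  0.01]
[-39.1  19.1  98.2  19.6  79.8 -45.2] 0.0 [ 0.467 -0.237  0.225]
[-33.4  14.  108.4  27.2  69.  -48.9] 0.0 [ 0.479 -0.144  0.21 ]
[-25.9   9.8 117.4  36.2  58.  -53.4] 0.0 [ 0.489 -0.051  0.198]
[-16.1   7.  125.   47.9  46.2 -59.7] 0.0 [0.499 0.043 0.188]
[ -3.8   6.  131.1  65.6  33.9 -71. ] 0.0 [0.507 0.137 0.18 ]
[ 10.6   7.3 135.2  97.9  23.5 -96.5] 0.0 [0.514 0.231 0.173]
```

```bash
cat >> key.py <<'E'
T0=np.array([[0.0052,1,.0007,.4674],[.9052,-.0051,.4249,-.237],[.4249,-.0016,-.9052,.0252],[0,0,0,1]])
y0=np.radians(-.29)
X=np.linalg.inv(T0)@pose(Ro.from_euler('z',y0).as_matrix(),[.4676,-.2466,.003])
def tool_for(x,y,z): return pose(RF,face(x,y,z))@np.linalg.inv(X)
def cover_now():
    C=now()@X; return ((C[:3,3]-OF)@RF*1000).round(1), Ro.from_matrix(RF.T@C[:3,:3]).as_rotvec(degrees=True).round(2)
E
python3 - <<'E'
from key import *
A=now();B=A.copy();B[2,3]+=.19
plan(B,tool_for(30,0,58),20)
E
```

```text
20 x [-1.64, 0.14, -1.21, 19.6, 2.9, 13.0] left [0.2 0.2 0.3] [0.02 0.07 0.05]
```

>>> jog_arm:
  increments:
    - [[0, 0, 0, 4.2, 0, -9.1, 1], [0, 0, 0, 8.5, 0, -18.1, 1], [0, 0, 0, 12.7, 0, -27.2, 1], [0, 0, 0, 14.9, 0, -31.7, 1], [0, 0, 0, 14.9, 0, -31.7, 1], [0, 0, 0, 12.7, 0, -27.2, 1], [0, 0, 0, 8.5, 0, -18.1, 1], [0, 0, 0, 4.2, 0, -9.1, 1], [0, 0, 0, 0, 0, 0, 1], [0, 0, 0, 0, 0, 0, 1]]

```text
time_s: 15.05
ee_pos: [0.4671, -0.2373, 0.2142]
eef_rot: [[0.006, 1.0, -0.0], [0.905, -0.005, 0.424], [0.424, -0.003, -0.905]]
wrist_force: [0.8, -0.7, -4.7]
width: 0.0116
grip_force: 30.0
```

```bash
python3 - <<'E'
from key import *
print(now()[:3,3]); plan(now(),tool_for(30,0,58),20)
E
```

```text
[ 0.46714775 -0.23729311  0.21416206]
20 x [-1.64, 0.15, -1.21, 19.6, 2.9, 13.0] left [0.5 1.1 0.3] [-0.   -0.09 -0.01]
```

>>> jog_arm:
  increments:
    - [[-1.64, 0.15, -1.21, 19.6, 2.9, 13.0, 1], [-1.64, 0.15, -1.21, 19.6, 2.9, 13.0, 1], [-1.64, 0.15, -1.21, 19.6, 2.9, 13.0, 1], [-1.64, 0.15, -1.21, 19.6, 2.9, 13.0, 1], [-1.64, 0.15, -1.21, 19.6, 2.9, 13.0, 1], [-1.64, 0.15, -1.21, 19.6, 2.9, 13.0, 1], [-1.64, 0.15, -1.21, 19.6, 2.9, 13.0, 1], [-1.64, 0.15, -1.21, 19.6, 2.9, 13.0, 1], [-1.64, 0.15, -1.21, 19.6, 2.9, 13.0, 1], [-1.64, 0.15, -1.21, 19.6, 2.9, 13.0, 1], [-1.64, 0.15, -1.21, 19.6, 2.9, 13.0, 1], [-1.64, 0.15, -1.21, 19.6, 2.9, 13.0, 1], [-1.64, 0.15, -1.21, 19.6, 2.9, 13.0, 1], [-1.64, 0.15, -1.21, 19.6, 2.9, 13.0, 1], [-1.64, 0.15, -1.21, 19.6, 2.9, 13.0, 1], [-1.64, 0.15, -1.21, 19.6, 2.9, 13.0, 1], [-1.64, 0.15, -1.21, 19.6, 2.9, 13.0, 1], [-1.64, 0.15, -1.21, 19.6, 2.9, 13.0, 1], [-1.64, 0.15, -1.21, 19.6, 2.9, 13.0, 1], [-1.64, 0.15, -1.21, 19.6, 2.9, 13.0, 1]]

```text
time_s: 17.05
ee_pos: [0.5119, 0.2322, 0.1717]
eef_rot: [[-0.396, 0.761, 0.515], [0.859, 0.108, 0.501], [0.326, 0.64, -0.696]]
wrist_force: [1.0, 1.6, -2.1]
width: 0.0117
grip_force: 30.0
```

>>> jog_arm:
  increments:
    - [[0, 0, 0, 0, 0, 0, 1], [0, 0, 0, 0, 0, 0, 1]]

```text
time_s: 17.25
ee_pos: [0.5118, 0.2322, 0.172]
eef_rot: [[-0.397, 0.761, 0.513], [0.858, 0.109, 0.503], [0.327, 0.639, -0.696]]
wrist_force: [-0.4, 0.9, -4.3]
width: 0.0113
grip_force: 30.0
```

```bash
python3 - <<'E'
from key import *
s=sensors.get_state();print(np.round(s['dq'],1),np.round(s['qpos'],1)); print(cover_now()); plan(now(),tool_for(27,0,24),8)
E
```

```text
[-1.4 -0.6 -0.7 -1.3  0.3  0.6] [  8.7   8.8 135.   98.   25.  -98.3]
(array([27.6, -0.5, 58. ]), array([0.08, 0.17, 0.09]))
8 x [-0.02, -0.01, 0.0, -1.8, -0.1, 3.9] left [ 0.4  0.3 -0.2] [-0.03 -0.    0.01]
```

>>> jog_arm:
  increments:
    - [[0, 0, 0, -1.8, -0.1, 3.9, 1], [0, 0, 0, -1.8, -0.1, 3.9, 1], [0, 0, 0, -1.8, -0.1, 3.9, 1], [0, 0, 0, -1.8, -0.1, 3.9, 1], [0, 0, 0, -1.8, -0.1, 3.9, 1], [0, 0, 0, -1.8, -0.1, 3.9, 1], [0, 0, 0, -1.8, -0.1, 3.9, 1], [0, 0, 0, -1.8, -0.1, 3.9, 1], [0, 0, 0, 0, 0, 0, 1], [0, 0, 0, 0, 0, 0, 1]]

```text
time_s: 18.25
ee_pos: [0.5344, 0.2354, 0.1468]
eef_rot: [[-0.397, 0.759, 0.516], [0.858, 0.107, 0.503], [0.327, 0.642, -0.694]]
wrist_force: [-0.6, -0.1, -3.9]
width: 0.0116
grip_force: 30.0
```

```bash
python3 - <<'E'
from key import *
print(cover_now(),sensors.get_state()['wrist_force']); c=cap('wrist'); d=cap('side')
a=cv2.resize(c['img'][110:290,190:440],(750,540)); b=cv2.resize(d['img'][125:205,200:300],(0,0),fx=5.,fy=5.)
cv2.imwrite('pics/w6.png',a); cv2.imwrite('pics/s6.png',b)
# predicted pixel of stud head and keyhole
W=np.linalg.inv(c['W'])
for nm,p in (('stud',face(36,62,10)),('key',(now()@X@np.array([.010,.062,.004,1]))[:3]),('pivot',face(105,0,0))):
    q=W[:3,:3]@p+W[:3,3]; u,v=c['cx']+c['f']*q[0]/q[2],c['cy']+c['f']*q[1]/q[2]; print(nm,round(u,1),round(v,1),'crop',((u-190)*3).round(0),((v-110)*3).round(0),'mm/px',q[2]/c['f']*1000)
E
```

```text
(array([28.9, -0.4, 23.9]), array([ 0.08, -0.03,  0.  ])) [-0.63565179 -0.1176812  -3.88485571]
stud 287.0 185.2 crop 291.0 225.0 mm/px 0.7266360809364909
key 292.4 177.9 crop 307.0 204.0 mm/px 0.6690447598150207
pivot 383.2 272.2 crop 580.0 487.0 mm/px 0.7181112963909284
```

View pics/w6.png

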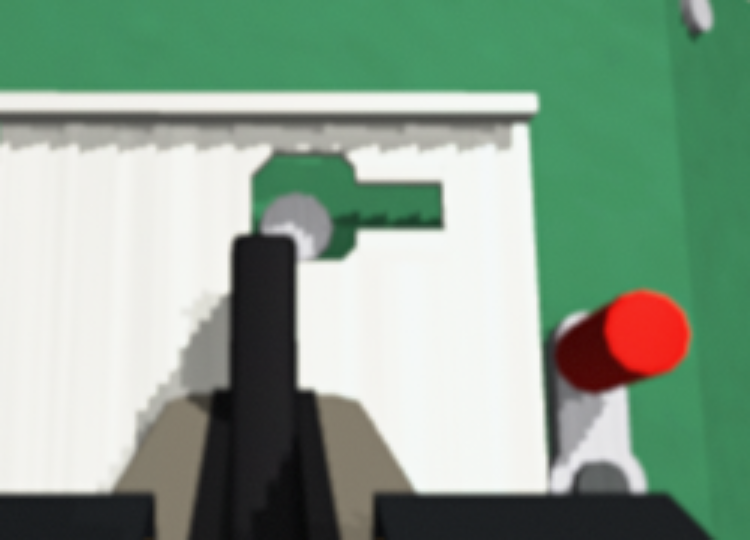

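The stud's head shows through the keyhole at crop (296,227). Sideways it matches the prediction; the cover sits about 1.7 mm lower relative to the stud than the model says. The latch is still pointing left.

```bash
python3 - <<'E'
from key import *
plan(now(),tool_for(27.7,0,3),8)
E
```

```text
8 x [0.01, -0.01, 0.0, -1.1, -0.2, 2.4] left [0.2 0.3 0.1] [-0.03 -0.01  0.02]
```

>>> jog_arm:
  increments:
    - [[0, 0, 0, -1.1, -0.2, 2.4, 1], [0, 0, 0, -1.1, -0.2, 2.4, 1], [0, 0, 0, -1.1, -0.2, 2.4, 1], [0, 0, 0, -1.1, -0.2, 2.4, 1], [0, 0, 0, -1.1, -0.2, 2.4, 1], [0, 0, 0, -1.1, -0.2, 2.4, 1], [0, 0, 0, -1.1, -0.2, 2.4, 1], [0, 0, 0, -1.1, -0.2, 2.4, 1], [0, 0, 0, 0, 0, 0, 1], [0, 0, 0, 0, 0, 0, 1]]

```text
time_s: 19.35
ee_pos: [0.5466, 0.2373, 0.1296]
eef_rot: [[-0.397, 0.759, 0.516], [0.858, 0.107, 0.503], [0.327, 0.642, -0.694]]
wrist_force: [-0.3, -0.3, -3.5]
width: 0.0115
grip_force: 30.0
```

```bash
python3 - <<'E'
from key import *
s=sensors.get_state();print(cover_now(),(RF.T@np.array(s['wrist_force'])).round(1),'free',(RF.T@np.array([-.4,.1,-4.])).round(1)); plan(now(),tool_for(27.7,0,0),1)
E
```

```text
(array([27.4, -0.2,  2.9]), array([ 0.08, -0.04, -0.  ])) [-2.5 -0.3 -2.5] free [-2.9  0.2 -2.8]
1 x [0.03, -0.08, 0.02, -1.0, 0.3, 2.7] left [-0.  0. -0.] [ 0. -0. -0.]
```

>>> jog_arm:
  increments:
    - [[0, 0, 0, -0.4, 0, 0.9, 1], [0, 0, 0, -0.4, 0, 0.9, 1], [0, 0, 0, -0.2, 0, 0.5, 1], [0, 0, 0, 0, 0, 0, 1], [0, 0, 0, 0, 0, 0, 1]]

```text
time_s: 19.85
ee_pos: [0.5482, 0.2376, 0.1278]
eef_rot: [[-0.397, 0.759, 0.516], [0.858, 0.107, 0.503], [0.327, 0.642, -0.693]]
wrist_force: [-0.9, -0.0, -3.4]
width: 0.0118
grip_force: 30.0
```

```bash
python3 - <<'E'
from key import *
s=sensors.get_state();print(cover_now(),(RF.T@np.array(s['wrist_force'])).round(1)); plan(now(),tool_for(1.7,0,cover_now()[0][2]),14)
E
```

```text
(array([27.5, -0.1,  0.4]), array([ 0.09, -0.05,  0.  ])) [-2.9  0.1 -2. ]
14 x [0.0, -0.01, 0.0, 0.0, -1.8, 0.0] left [ 0.1 -0.6  0.1] [0.05 0.05 0.03]
```

>>> jog_arm:
  increments:
    - [[0, 0, 0, 0, -1.5, 0, 1], [0, 0, 0, 0, -2, 0, 1], [0, 0, 0, 0, -2, 0, 1], [0, 0, 0, 0, -2, 0, 1], [0, 0, 0, 0, -2, 0, 1], [0, 0, 0, 0, -2, 0, 1], [0, 0, 0, 0, 0, 0, 1]]

```text
time_s: 20.55
ee_pos: [0.5391, 0.2363, 0.1201]
eef_rot: [[-0.397, 0.759, 0.516], [0.858, 0.107, 0.503], [0.327, 0.642, -0.694]]
wrist_force: [-0.7, 0.1, -3.2]
width: 0.0119
grip_force: 30.0
```

```bash
python3 - <<'E'
from key import *
s=sensors.get_state();print(cover_now(),(RF.T@np.array(s['wrist_force'])).round(1),np.round(s['wrist_torque'],2))
E
```

```text
(array([15.4, -0.1,  0.4]), array([ 0.08, -0.01,  0.  ])) [-2.5  0.1 -2. ] [-0.57  0.7   0.13]
```

Sliding freely; continue.

>>> jog_arm:
  increments:
    - [[0, 0, 0, 0, -2, 0, 1], [0, 0, 0, 0, -2, 0, 1], [0, 0, 0, 0, -2, 0, 1], [0, 0, 0, 0, -2, 0, 1], [0, 0, 0, 0, -2, 0, 1], [0, 0, 0, 0, -2, 0, 1], [0, 0, 0, 0, -1, 0, 1], [0, 0, 0, 0, 0, 0, 1]]

```text
time_s: 21.35
ee_pos: [0.5294, 0.235, 0.1119]
eef_rot: [[-0.397, 0.759, 0.516], [0.858, 0.107, 0.503], [0.327, 0.642, -0.694]]
wrist_force: [-0.8, -0.2, -2.9]
width: 0.0116
grip_force: 30.0
```

```bash
python3 - <<'E'
from key import *
s=sensors.get_state();print(cover_now(),(RF.T@np.array(s['wrist_force'])).round(1),np.round(s['wrist_torque'],2))
E
```

```text
(array([ 2.6, -0.1,  0.4]), array([ 0.08, -0.03,  0.  ])) [-2.5 -0.1 -1.7] [-0.52  0.63  0.07]
```

>>> jog_arm:
  increments:
    - [[0, 0, 0, 0, -1, 0, 1], [0, 0, 0, 0, -1, 0, 1], [0, 0, 0, 0, -1, 0, 1], [0, 0, 0, 0, -1, 0, 1], [0, 0, 0, 0, 0, 0, 1]]

```text
time_s: 21.85
ee_pos: [0.5276, 0.2348, 0.1104]
eef_rot: [[-0.397, 0.758, 0.517], [0.857, 0.106, 0.504], [0.327, 0.644, -0.692]]
wrist_force: [3.2, 0.3, 1.3]
width: 0.0116
grip_force: 30.0
```

```bash
python3 - <<'E'
from key import *
s=sensors.get_state();print(cover_now(),(RF.T@np.array(s['wrist_force'])).round(1),np.round(s['wrist_torque'],2))
E
```

```text
(array([ 0.4, -0. ,  0.4]), array([ 0.11, -0.16, -0.05])) [ 3.3 -0.1 -1.1] [-0.2  -0.17 -0.34]
```

>>> jog_arm:
  increments:
    - [[0, 0, 0, -0.3, 0, 0.7, 1], [0, 0, 0, 0, 0, 0, 1], [0, 0, 0, 0, 0, 0, 0.9], [0, 0, 0, 0, 0, 0, 0.75], [0, 0, 0, 0, 0, 0, 0.65], [0, 0, 0, 0, 0, 0, 0.65], [0, 0, 0, 0, 0, 0, 0.65], [0, 0, 0, 0, 0, -8, 0.65], [0, 0, 0, 0, 0, -15, 0.65], [0, 0, 0, 0, 0, -20, 0.65], [0, 0, 0, 0, 0, -20, 0.65], [0, 0, 0, 0, 0, -20, 0.8], [0, 0, 0, 0, 0, -10, 1], [0, 0, 0, 0, 0, 0, 1], [0, 0, 0, 0, 0, 0, 1]]

```text
time_s: 23.35
ee_pos: [0.4793, 0.1879, 0.1735]
eef_rot: [[-0.397, 0.759, 0.517], [0.858, 0.106, 0.503], [0.326, 0.643, -0.693]]
wrist_force: [0.2, 0.7, -0.4]
width: 0.0019
grip_force: 0.0
```

```bash
python3 - <<'E'
from key import *
c=cap('wrist'); d=cap('side'); import pickle; pickle.dump((c,d),open('a7.pkl','wb'))
a=cv2.resize(c['img'],(470,352)); b=cv2.resize(d['img'][105:225,190:300],(323,352),interpolation=2); cv2.imwrite('pics/m7.png',np.hstack([a,b]))
P=pts(c); F=(P-OF)@RF*1000; hsv=cv2.cvtColor(c['img'],cv2.COLOR_BGR2HSV).astype(int);V=hsv[...,2]
m=(V>120)&(hsv[...,1]<60)&(abs(F[...,2]-4)<10)&(abs(F[...,0])<50)&(abs(F[...,1])<75); A=F[m]; print('sheet',np.linalg.lstsq(np.c_[A[:,:2],np.ones(len(A))],A[:,2],rcond=None)[0].round(4),len(A))
red=((hsv[...,0]<8)|(hsv[...,0]>172))&(hsv[...,1]>150)&(V>60)&(F[...,2]<60)&(F[...,2]>5)&(F[...,0]<140)&(F[...,0]>60)&(abs(F[...,1])<60)
top=red&(F[...,2]>40); print('knob',red.sum(),F[red].mean(0).round(1),F[top].mean(0).round(1), F[red].max(0).round(1))
s=sensors.get_state(); print(np.round(s['qpos'],1), ((now()[:3,3]-OF)@RF*1000).round(1))
E
```

```text
sheet [0.0048 0.0043 3.5268] 9303
knob 596 [102.9  27.9  37. ] [105.1  29.3  43.1] [114.5  38.   45.6]
[  1.1   5.6 139.   93.2  29.6 -99.7] [ -1.4 -30.  105.6]
```

View pics/m7.png

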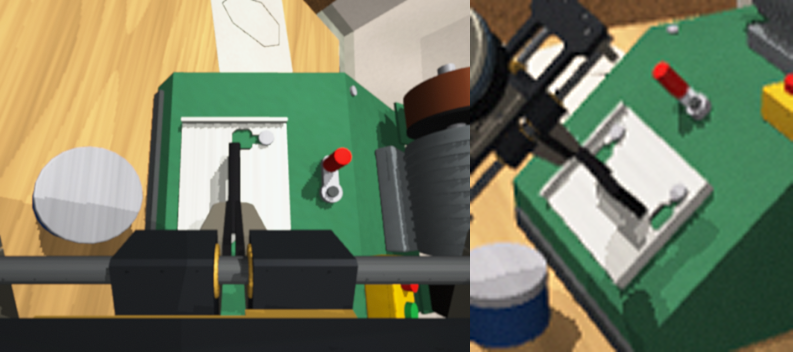

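The cover is home: both heads sit over the slot ends, and the sheet top measures 3.5 mm off the face and flat. The latch still points left, with the knob at about (105,29) in the face frame. Next I'll grip the knob.

```bash
python3 - <<'E'
from key import *
Rl=leanR(RT,25)
def kt(x,y,z): return pose(Rl,face(x,y,z)+.019*Rl[:,2])
pre=pose(Rl,face(105,29.5,38)+(.019-.06)*Rl[:,2]); on=kt(105,29.5,38)
q=sensors.get_state()['qpos']
for T in (pre,on,kt(84,21,38),kt(75,2,38)):
    q,e=ik(T[:3,:3],T[:3,3],q); print(q,e)
plan(now(),pre,9); plan(pre,on,7)
E
```

```text
[ 10.8   8.2 125.7  78.1  23.7 -74.7] 0.0
[ 13.9  14.3 124.8  92.5  21.2 -87.8] 0.0
[ 12.9  14.2 127.5  98.4  22.  -95. ] 0.0
[ 10.4  14.2 128.8  98.7  23.7 -97.5] 0.0
9 x [-0.01, -0.03, -0.0, 2.8, 11.8, 5.0] left [0.1 0.2 0.4] [ 0.02  0.03 -0.03]
7 x [-0.0, 0.0, -0.0, -0.0, -0.0, 8.6] left [-0.  -0.  -0.2] [-0.  0. -0.]
```

>>> jog_arm:
  increments:
    - [[0, 0, 0, 2.8, 11.8, 5, 0.5], [0, 0, 0, 2.8, 11.8, 5, 0.5], [0, 0, 0, 2.8, 11.8, 5, 0.5], [0, 0, 0, 2.8, 11.8, 5, 0.5], [0, 0, 0, 2.8, 11.8, 5, 0.5], [0, 0, 0, 2.8, 11.8, 5, 0.5], [0, 0, 0, 2.8, 11.8, 5, 0.5], [0, 0, 0, 2.8, 11.8, 5, 0.5], [0, 0, 0, 2.8, 11.8, 5, 0.5], [0, 0, 0, 0, 0, 0, 0.5], [0, 0, 0, 0, 0, 0, 0.5]]

```text
time_s: 24.55
ee_pos: [0.5724, 0.2438, 0.2176]
eef_rot: [[-0.397, 0.76, 0.515], [0.857, 0.108, 0.503], [0.327, 0.641, -0.694]]
wrist_force: [-0.4, -0.6, 0.1]
width: 0.046
grip_force: 0.0
```

```bash
python3 - <<'E'
from key import *
Rl=leanR(RT,25)
on=pose(Rl,face(105,29.5,38)+.019*Rl[:,2])
plan(now(),on,7); print(sensors.get_state()['width'])
c=cap('wrist'); P=pts(c); F=(P-OF)@RF*1000; hsv=cv2.cvtColor(c['img'],cv2.COLOR_BGR2HSV).astype(int)
red=((hsv[...,0]<8)|(hsv[...,0]>172))&(hsv[...,1]>150)&(F[...,2]<60)&(F[...,2]>41)&(F[...,0]<140)&(F[...,0]>60)&(abs(F[...,1])<60); print(F[red].mean(0) if red.any() else None,red.sum())
E
```

```text
7 x [-0.02, -0.04, -0.0, -0.0, 0.2, 8.6] left [-0.3 -0.3  0.1] [ 0.02  0.02 -0.01]
0.045956024090963936
[106.11142863  29.45621612  43.25239176] 492
```

>>> jog_arm:
  increments:
    - [[0, 0, 0, 0, 0.2, 8.6, 0.5], [0, 0, 0, 0, 0.2, 8.6, 0.5], [0, 0, 0, 0, 0.2, 8.6, 0.5], [0, 0, 0, 0, 0.2, 8.6, 0.5], [0, 0, 0, 0, 0.2, 8.6, 0.5], [0, 0, 0, 0, 0.2, 8.6, 0.5], [0, 0, 0, 0, 0.2, 8.6, 0.5], [0, 0, 0, 0, 0, 0, 0.6], [0, 0, 0, 0, 0, 0, 0.7], [0, 0, 0, 0, 0, 0, 0.8], [0, 0, 0, 0, 0, 0, 0.9], [0, 0, 0, 0, 0, 0, 1], [0, 0, 0, 0, 0, 0, 1]]

```text
time_s: 25.9
ee_pos: [0.6048, 0.2738, 0.1779]
eef_rot: [[-0.397, 0.759, 0.516], [0.858, 0.107, 0.503], [0.327, 0.642, -0.693]]
wrist_force: [-3.8, -1.5, 1.4]
width: 0.0174
grip_force: 30.0
```

>>> jog_arm:
  increments:
    - [[0, 0, 0, -0.45, -3.9, -0.2, 1], [0, 0, 0, -0.45, -3.9, -0.2, 1], [0, 0, 0, -1.35, -3.6, -0.65, 1], [0, 0, 0, -1.35, -3.6, -0.65, 1], [0, 0, 0, -2.2, -3.1, -1.0, 1], [0, 0, 0, -2.2, -3.1, -1.0, 1], [0, 0, 0, -2.8, -2.4, -1.3, 1], [0, 0, 0, -2.8, -2.4, -1.3, 1], [0, 0, 0, -3.25, -1.5, -1.5, 1], [0, 0, 0, -3.25, -1.5, -1.5, 1], [0, 0, 0, -2.8, -0.5, -1.3, 1], [0, 0, 0, -2.8, -0.5, -1.3, 1], [0, 0, 0, 0, 0, 0, 1], [0, 0, 0, 0, 0, 0, 1]]

```text
time_s: 27.3
ee_pos: [0.5868, 0.2442, 0.1597]
eef_rot: [[-0.4, 0.757, 0.516], [0.856, 0.107, 0.506], [0.328, 0.644, -0.691]]
wrist_force: [2.2, 8.0, 1.5]
width: 0.0171
grip_force: 30.0
```

```bash
python3 - <<'E'
from key import *
T=now(); print(((T[:3,3]-.019*T[:3,2]-OF)@RF*1000).round(1), (RF.T@np.array(sensors.get_state()['wrist_force'])).round(1))
E
```

```text
[77.6  2.5 39. ] [ 3.5  7.6 -1. ]
```

>>> jog_arm:
  increments:
    - [[0, 0, 0, 0, 0, 0, 0.9], [0, 0, 0, 0, 0, 0, 0.75], [0, 0, 0, 0, 0, 0, 0.6], [0, 0, 0, 0, 0, 0, 0.6], [0, 0, 0, 0, 0, -8, 0.6], [0, 0, 0, 0, 0, -16, 0.6], [0, 0, 0, 0, 0, -25, 0.6], [0, 0, 0, 0, 0, -25, 0.6], [0, 0, 0, 0, 0, -25, 0.6], [0, 0, 0, 0, 0, -20, 0.6], [0, 0, 0, 0, 0, 0, 0.6], [0, 0, 0, 0, 0, 0, 0.6]]

```text
time_s: 28.5
ee_pos: [0.5253, 0.1826, 0.2411]
eef_rot: [[-0.397, 0.758, 0.517], [0.858, 0.106, 0.502], [0.326, 0.643, -0.693]]
wrist_force: [0.8, 0.3, 0.7]
width: 0.0369
grip_force: 0.0
```

```bash
python3 - <<'E'
from key import *
c=cap('wrist'); d=cap('side')
for c in (c,d):
    P=pts(c); F=(P-OF)@RF*1000; hsv=cv2.cvtColor(c['img'],cv2.COLOR_BGR2HSV).astype(int);V=hsv[...,2]
    red=((hsv[...,0]<8)|(hsv[...,0]>172))&(hsv[...,1]>150)&(F[...,2]<60)&(F[...,2]>38)&(F[...,0]<140)&(F[...,0]>50)&(abs(F[...,1])<60); print('knob',F[red].mean(0).round(1) if red.any() else None,red.sum())
    m=(V>120)&(hsv[...,1]<60)&(abs(F[...,2]-4)<10)&(abs(F[...,0])<50)&(abs(F[...,1])<75); A=F[m]; print('sheet',np.linalg.lstsq(np.c_[A[:,:2],np.ones(len(A))],A[:,2],rcond=None)[0].round(4),len(A))
c=d; cv2.imwrite('pics/s8.png',cv2.resize(d['img'][105:225,190:310],(600,600),interpolation=2))
print(sensors.get_state()['wrist_force'])
E
```

```text
knob [78.1 10.8 43.2] 308
sheet [3.8000e-03 2.7000e-03 3.6694e+00] 8814
knob [76.8  9.  42.7] 27
sheet [ 5.3000e-03 -3.1000e-03  4.1484e+00] 1023
[ 0.42097371 -0.1220185   0.36616921]
```

View pics/s8.png

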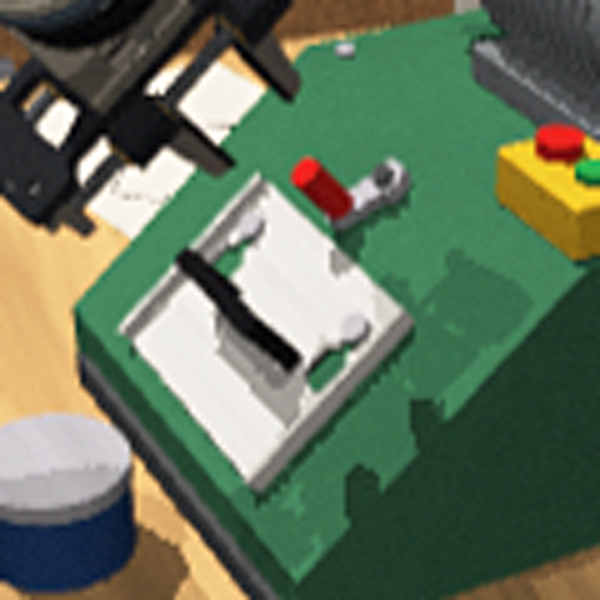

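The latch stopped at about 0.35 rad, with the knob at (78,10), because it slipped along the pads. I'll push it the rest of the way with closed fingers from the left; the cover is still home.

```bash
python3 - <<'E'
from key import *
Rl=leanR(RT,25)
on=pose(Rl,face(77,41,38)+.019*Rl[:,2]); pre=pose(Rl,face(77,41,38)+(.019-.05)*Rl[:,2])
plan(now(),pre,6); plan(pre,on,5)
e=pose(Rl,face(77,23,38)+.019*Rl[:,2]); plan(on,e,9); T=e;print(ik(T[:3,:3],T[:3,3],sensors.get_state()['qpos']))
E
```

```text
6 x [-0.01, -0.04, -0.01, 6.0, 0.2, 14.3] left [ 0.3 -0.2  0. ] [-0.01  0.01  0.02]
5 x [-0.0, 0.0, -0.0, -0.0, -0.0, 10.0] left [ 0. -0. -0.] [-0.  0. -0.]
9 x [-0.0, 0.0, -0.0, -1.8, -0.0, -0.8] left [-0.1  0.  -0.4] [-0.  0. -0.]
(array([ 13.3,  14.3, 128.4, 100.9,  22. , -97.4]), np.float64(0.0))
```

>>> jog_arm:
  increments:
    - [[0, 0, 0, 6, 0.2, 14.3, 1], [0, 0, 0, 6, 0.2, 14.3, 1], [0, 0, 0, 6, 0.2, 14.3, 1], [0, 0, 0, 6, 0.2, 14.3, 1], [0, 0, 0, 6, 0.2, 14.3, 1], [0, 0, 0, 6, 0.2, 14.3, 1], [0, 0, 0, 0, 0, 10, 1], [0, 0, 0, 0, 0, 10, 1], [0, 0, 0, 0, 0, 10, 1], [0, 0, 0, 0, 0, 10, 1], [0, 0, 0, 0, 0, 10, 1], [0, 0, 0, 0, 0, 0, 1]]

```text
time_s: 29.8
ee_pos: [0.5813, 0.2828, 0.157]
eef_rot: [[-0.397, 0.761, 0.514], [0.858, 0.108, 0.503], [0.327, 0.64, -0.695]]
wrist_force: [-0.6, -0.4, -0.1]
width: 0.0003
grip_force: 0.0
```

>>> jog_arm:
  increments:
    - [[0, 0, 0, -1.8, 0, -0.8, 1], [0, 0, 0, -1.8, 0, -0.8, 1], [0, 0, 0, -1.8, 0, -0.8, 1], [0, 0, 0, -1.8, 0, -0.8, 1], [0, 0, 0, -1.8, 0, -0.8, 1], [0, 0, 0, -1.8, 0, -0.8, 1], [0, 0, 0, -1.8, 0, -0.8, 1], [0, 0, 0, -1.8, 0, -0.8, 1], [0, 0, 0, -1.8, 0, -0.8, 1], [0, 0, 0, 0, 0, 0, 1], [0, 0, 0, 0, 0, 0, 1]]

```text
time_s: 30.9
ee_pos: [0.5845, 0.2644, 0.1591]
eef_rot: [[-0.397, 0.759, 0.516], [0.858, 0.106, 0.503], [0.327, 0.642, -0.693]]
wrist_force: [-1.9, 1.2, 0.5]
width: 0.0004
grip_force: 1.2
```

```bash
cat > st.py <<'E'
from key import *
T=now(); print(((T[:3,3]-.019*T[:3,2]-OF)@RF*1000).round(1), (RF.T@np.array(sensors.get_state()['wrist_force'])).round(1))
for c in (cap('wrist'),cap('side')):
    P=pts(c); F=(P-OF)@RF*1000; hsv=cv2.cvtColor(c['img'],cv2.COLOR_BGR2HSV).astype(int);V=hsv[...,2]
    red=((hsv[...,0]<8)|(hsv[...,0]>172))&(hsv[...,1]>150)&(F[...,2]<60)&(F[...,2]>38)&(F[...,0]<140)&(F[...,0]>50)&(abs(F[...,1])<60); print('knob',F[red].mean(0).round(1) if red.any() else None,red.sum())
    m=(V>120)&(hsv[...,1]<60)&(abs(F[...,2]-4)<10)&(abs(F[...,0])<50)&(abs(F[...,1])<75); A=F[m]; print('sheet',np.linalg.lstsq(np.c_[A[:,:2],np.ones(len(A))],A[:,2],rcond=None)[0].round(4),len(A))
cv2.imwrite('pics/fin.png',cv2.resize(c['img'][105:225,190:310],(600,600),interpolation=2))
E
python3 st.py
```

```text
[77.7 22.8 38.3] [-1.   1.5  1.5]
knob None 0
sheet [8.2000e-03 2.2000e-03 3.7508e+00] 12663
knob [74.6 -1.6 42.9] 33
sheet [ 3.2000e-03 -4.0000e-04  4.0771e+00] 947
```

Knob is now at (75,-1.6), so the latch is down. Retract.

>>> jog_arm:
  increments:
    - [[0, 0, 0, 2, 0, 0.9, 1], [0, 0, 0, 0, 0, -10, 1], [0, 0, 0, 0, 0, -20, 1], [0, 0, 0, 0, 0, -25, 1], [0, 0, 0, 0, 0, -25, 1], [0, 0, 0, 0, 0, -20, 1], [0, 0, 0, 0, 0, -10, 1], [0, 0, 0, 0, 0, 0, 1], [0, 0, 0, 0, 0, 0, 1], [0, 0, 0, 0, 0, 0, 1]]

```text
time_s: 32.0
ee_pos: [0.5275, 0.2116, 0.2349]
eef_rot: [[-0.397, 0.759, 0.516], [0.858, 0.107, 0.503], [0.327, 0.642, -0.694]]
wrist_force: [0.7, 0.2, -0.2]
width: 0.0006
grip_force: 0.0
```

```bash
python3 st.py
```

```text
[ 77.6 -21.5 137.3] [ 0.4  0.1 -0.6]
knob [75.4  6.2 43.2] 63
sheet [4.6000e-03 3.5000e-03 3.6271e+00] 8401
knob [74.2 -3.  42.8] 31
sheet [ 5.1000e-03 -3.4000e-03  4.0975e+00] 1011
```

View pics/fin.png

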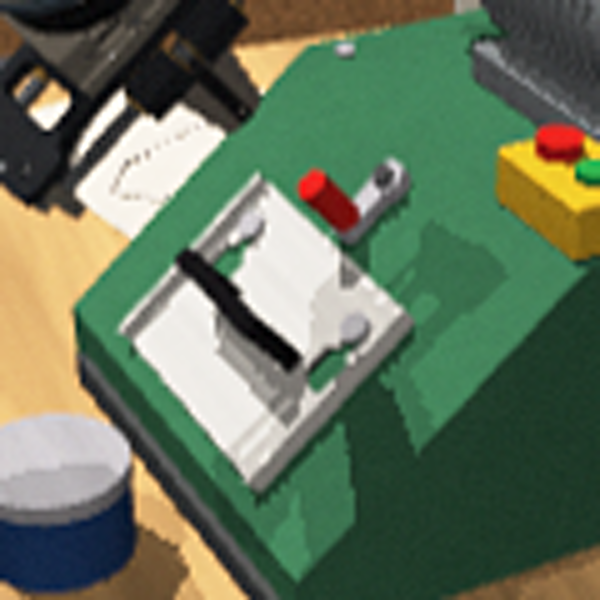

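The latch bar runs straight down the slope at (375,200), parallel to the cover's sides. The cover sits home on both heads, (250,227) and (350,328), and the gripper is clear. Handing in.

```bash
python3 -c "
from rig import env
print(env.sign_off())"
```

```text
the job is handed in; nothing more can be done
None
```

I handed the job in at about 32 s: the cover is home and flat on both studs, the latch points down at its top edge, the gripper is clear and the last and tin were not touched; the hand-in returned no verdict.

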